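Clear the glue pot and set the panel to the length stop

ROBOT

A 7-joint arm with a two-finger parallel gripper is mounted at the origin on the work surface; the furniture and walls round the work are solid. World frame = base frame: x ahead of the robot, y to its left, z up, the work surface at z = 0. Lengths are in m, angles in rad, forces in N, time in s.
With the tool pointing down it reaches from about 0.425 to 0.975 m from the base axis. Payload 16.7 kg.
Tool frame: the origin (TCP) lies at the centre of the arm's flange, where the gripper is bolted on; the fingertips stand robot.tips_ahead ahead of it and the grasp point (between the pads) lies 155 mm ahead of it (robot.tips_ahead is the distance from the TCP to the fingertips, in m); z points along the fingers, y is the direction in which the jaws open and shut (so a half turn about z gives the same grasp; the last joint's range is limited). The gripper opens to 85 mm and grips with 20 to 120 N. Pads are 22 mm wide; open, the fingers measure 114 mm over their backs; the gripper's body (76 mm by 85 mm) begins 54 mm behind the grasp point. The pads swing forward as they close: fully open they stand 13 mm farther back than shut.
Start: joints at [1.048, 0.426, 0.074, 1.606, -0.034, 1.111, -0.067], TCP at [0.246, -0.628, 0.405] pointing down, gripper open.
Joint ranges: [-2.85, 2.85], [-0.5, 2.14], [-1.23, 1.37], [0.21, 2.46], [-1.02, 4.16], [0.16, 2.05], [-2.73, 2.73]. Speed limits (rad/s): [1.89, 1.89, 2.39, 2.39, 3.01, 3.01, 3.01].

INTERFACE

Orientations are given as [roll, pitch, yaw] about the fixed x, y, z axes, in that order (R = Rz(yaw) Ry(pitch) Rx(roll)).
In Python, from station import robot, vision, hand_in gives the robot as it stands. The module is installed in compiled form; this text tells all that it offers.
- The arm moves only by the tool jog_arm, never from a script. Its argument "commands" is a list of rows, each a list of 5 numbers: the closure, from 0 (fully open) to 1 (shut), then the shift along the tool's x, y, z in mm, then the turn about the tool's z in rad. A call has 1 to 20 rows; each row is the pose to reach, as a shift and turn from the pose commanded when the call began, along the tool's axes at that moment; what a row does not reach only later rows make up. A row lasts 1/12 s, in which the tool goes at most 41.7 mm and 7.16 degrees, less where a joint would pass 70% of its speed; a pose out of reach is approached as far as the arm can. A call with a gripper value outside its range is refused whole. The fingers move at their own pace and stop on an object; "squeeze" is the grip in N (left out, the last holds). Time passes only in rows, so rows that repeat a pose let the fingers close. It gives the time, the measured TCP pose, the force and the opening at its end, in the units of the state.
- robot.sense(): the state, without advancing time (a new reading comes with each control period).
- vision.read_camera(name): name is "scene" or "top" or "wrist"; returns the picture (384x512x3 uint8, red, green, blue); there is no depth.
- vision.get_calibration(name): a dict with "camera_matrix" (3x3 intrinsics, pixels), "R" (3x3) and "t" (3): a world point X has camera coordinates R X + t. Camera axes: x right, y down, z forward; pixel columns grow to the right and rows downward; lengths in m; the calibration is good to about 2 mm. A picture is of the moment at which its call begins: read the wrist's pose just before it. get_calibration takes no time and is no camera call; for the wrist camera it gives the pose at the moment of the call.
- hand_in(): hands the job in, once; it reports no verdict.
Trained networks look in the newest picture that a camera, given by its name, has taken for a name from the list of things; names that differ only in an ending like _2 or _b are one class to them, and where a whole thing is asked for, a point or a joint stands for the part that bears it (a point fixed in the world has none). Each returns a list of dicts, best first, with "score" (0 to 1); they miss things now and then, are a little off and sometimes report something else, mostly with a low value. They report only what shows in the picture. A call takes as long as a camera call.
- vision.trace(camera, target): "region" (384x512 bool, what is visible of it) and "at" ([column, row] in pixels, amid what is visible of it).
The state is a dict: "time_s": time; "joint_positions": joint angles; "dq": joint speeds; "joint_efforts": joint torques, N m; "tcp_pos": TCP position; "eef_rot": TCP orientation; "force": force on the tool from outside, world axes, zero at the start; "wrist_torque": the same for the moment, N m; "opening": finger opening in m.
Only numpy, scipy, OpenCV 4.12 (cv2) and the standard library are available. Lean on these libraries where they do the work, as an engineer would, in place of code of your own. Each camera call takes 0.05 s, during which the arm holds its last target.

TASK

The next wooden panel has to be set up for cutting, but the glue pot was left standing on the cutting board between the panel and the length stop. Lift the pot by its arched handle and set it down upright in the middle of its round wooden pot stand, then slide the panel flat along the board until its long edge is flush against the rear fence and its end is pressed firmly home on the screw of the length stop, without shifting the stop. Let go, and leave everything else where it is.

Things in the scene. Friction and masses are not known exactly. Their poses are not given: they have to be found in the camera images.
- cutting_jig: Flat plywood cutting board, 190 (x) x 440 (y) mm, its flat bed 30 mm above the bench, fixed to the bench. Origin: centre of its underside; z up. Along its far edge runs a wooden fence 30 wide, 40 mm high above the bed, with its flat front face at x = +65 mm; the bed from x = -95 to +65 mm is open. The length stop stands at its -y end.
- length_stop: Wooden stop block on the fence, 85 x 30 x 51 mm; 16 N along the fence shifts it. Origin: on the bed, at the board's x = +10 mm, mid-thickness (faces y +-15 mm); axes as the board's. Block x -30 to +55; knob over the fence to z = 70. A 12 mm round-nosed steel screw at x = 0, z = 12 sticks out to +y: its nose, set by hand and not reported, is 19 to 49 mm from the origin.
- panel: Plain pale wooden panel, 110 (x) x 150 (y) x 24 mm, lying loose on the board, with a groove 10 mm wide and 7 mm deep across it at y = +38 mm; about 0.22 kg. Origin: centre of its underside. Its -y end shall meet the stop screw, its +x edge the fence: then its origin lies at x = +10 mm of the board. It is too wide to grasp.
- glue_pot: Steel pot, 84 mm diameter, 75 mm high (rim 88 mm), about 0.3 kg, with a rigid arched handle of 10 mm round bar over it. Origin: centre of its underside; z up. The handle spans along the pot's x, 100 mm over all; its straight top runs from x = -20 to +20 mm at 135 mm above the underside (bar centre), so it is pinched across y.
- pot_stand: Low turned round stand of dark wood, waisted, 124 mm diameter, 45 mm high, flat top (118 mm), fixed on the bench. Origin: centre of its underside.
- pin_tin: Bystander: round open tin, 71 mm diameter, 30 mm high. Origin: centre of its underside.
- glue_bottle: Bystander: standing glue bottle, 58 mm diameter, 162 mm high. Origin: centre of its underside.
- block_1: Bystander: wooden block, 40 x 60 x 40 mm. Origin: centre of its underside.

How it is judged:
On the way, in this order (a step that is already met when the one before it is completed fails the run):
1. the pot stands upright on its pot stand, let go (horizontal distance between glue_pot and pot_stand below 0.025 m and angle between glue_pot's own z axis and vertical below 0.1 rad and z of glue_pot in the frame of pot_stand between 0.041 and 0.051 m and contact force between the fingers and glue_pot below 0.2 N), for 0.2 s.
2. the panel, flush with the fence, is pressed on the stop's screw with more than 3 N (x of panel in the frame of cutting_jig between 0.006 and 0.0135 m and z of panel in the frame of cutting_jig between 0.026 and 0.034 m and angle between the y axis of panel and the y axis of cutting_jig, either way round below 0.025 rad and y of panel in the frame of length_stop between 0.0915 and 0.127 m and contact force between panel and length_stop above 3 N), for 0.1 s.
At the end, for the whole second after the job is handed in: Pot upright and at rest, within 25 mm of the stand's centre; panel flat and at rest on the board, within 4 mm of the fence and 0.025 rad of square, its origin 91.5 to 127 mm from the stop's along the fence; stop within 2 mm of where it was set (horizontal distance between glue_pot and pot_stand below 0.025 m and angle between glue_pot's own z axis and vertical below 0.1 rad and z of glue_pot in the frame of pot_stand between 0.041 and 0.051 m and x of panel in the frame of cutting_jig between 0.006 and 0.0135 m and z of panel in the frame of cutting_jig between 0.026 and 0.034 m and angle between the y axis of panel and the y axis of cutting_jig, either way round below 0.025 rad and y of panel in the frame of length_stop between 0.0915 and 0.127 m and distance of length_stop from where it was at the start of the episode below 0.002 m and linear speed of each of panel, glue_pot below 0.01 m/s); the robot touches nothing.
It fails at once if the pot is tipped by more than 0.5 rad (angle between glue_pot's own z axis and vertical above 0.5 rad).
It fails at once if the length stop is shifted by more than 6 mm (distance of length_stop from where it was at the start of the episode above 0.006 m).
It fails at once if a bystander is moved by more than 30 mm (distance of any of pin_tin, glue_bottle, block_1 from where it was at the start of the episode above 0.03 m).
It also fails if it takes over 72 s, if anything falls off the work surface, if the arm or the gripper's body presses on something with over 40 N, if the wrist force passes 120 N, or if a joint passes its speed limit or range.

## Working session

There is one attempt and no reset: what is moved stays moved. The work goes in short steps, Python scripts to look and compute and a tool call to move; the robot and the scene stay as the last step left them, time stands still between calls to the robot, and variables do not carry over. Pictures are saved under pics/ and viewed, and the job is handed in when it is done.

Besides the shell and the picture viewer there is one more tool, called after "Call:" as name([rows], argument=value, ...), one row to a line, values as JSON. jog_arm: Moves the arm, as the interface text tells. Its arguments: {"type":"object","properties":{"commands":{"type":"array","items":{"type":"array","items":{"type":"number"}}},"squeeze":{"type":"number"}},"required":["commands"]}

```bash
mkdir -p pics; ls; python3 - <<'E'
from station import robot, vision
import cv2
s=robot.sense(); print(s)
print(robot.tips_ahead)
for n in ["scene","top"]:
    im=vision.read_camera(n); cv2.imwrite(f"pics/{n}0.png",im[:,:,::-1])
    c=vision.get_calibration(n); print(n,c)
E
```

```text
pics
{'time_s': 0.0, 'joint_positions': array([ 1.04747209,  0.42673766,  0.07385686,  1.60661797, -0.03407165,
        1.11073933, -0.06709065]), 'dq': array([ 0.00046276,  0.00060693, -0.00037283,  0.00070698, -0.00080034,
        0.00086352, -0.00193738]), 'joint_efforts': array([-1.78024093e-04, -9.49835157e+01,  3.76093224e+00, -4.63507569e+01,
        1.93485600e-02,  1.04478851e-02,  3.21118364e-05]), 'tcp_pos': array([ 0.24641165, -0.62822404,  0.40400201]), 'eef_rot': array([-3.14035532e+00,  1.20654679e-04,  3.73808834e-01]), 'force': array([-0.24580341, -0.10468159, -1.03058333]), 'wrist_torque': array([-0.02530247, -0.02307266, -0.00016214]), 'opening': 0.08531632562738198}
0.1734
scene {'camera_matrix': array([[350.86630658,   0.        , 255.17323216],
       [  0.        , 350.86630658, 190.93520662],
       [  0.        ,   0.        ,   1.        ]]), 'R': array([[-0.71655394, -0.69753047,  0.00129688],
       [-0.50335213,  0.51579093, -0.69325057],
       [ 0.48289448, -0.49740422, -0.72069547]]), 't': array([0.43794272, 0.3127092 , 0.78586099])}
top {'camera_matrix': array([[385.28365183,   0.        , 253.79768819],
       [  0.        , 385.28365183, 188.23332679],
       [  0.        ,   0.        ,   1.        ]]), 'R': array([[-0.00104438, -0.99973115, -0.02316317],
       [-0.99669904,  0.00292101, -0.0811326 ],
       [ 0.08117844,  0.02300198, -0.99643413]]), 't': array([0.02588975, 0.56140259, 1.08441168])}
```

View pics/scene0.png

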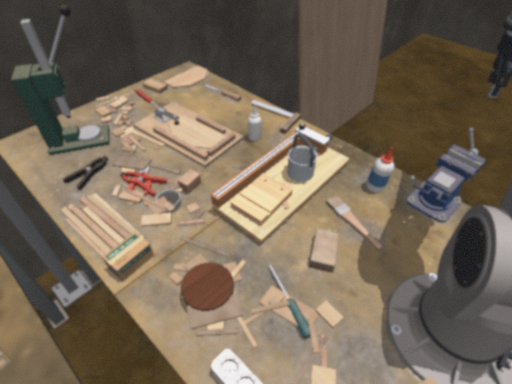

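View pics/top0.png

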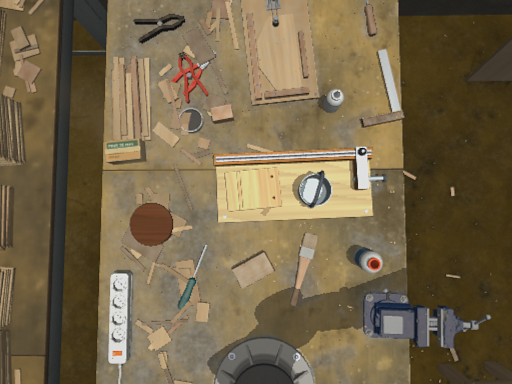

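```bash
cat > h.py <<'E'
import numpy as np, cv2
from station import robot, vision
def ray(cal,px,z):
    K,R,t=cal["camera_matrix"],cal["R"],cal["t"]
    d=R.T@np.linalg.inv(K)@np.array([px[0],px[1],1.]); C=-R.T@t
    return C+d*(z-C[2])/d[2]
def proj(cal,X):
    X=np.atleast_2d(X); Y=X@cal["R"].T+cal["t"]; p=Y@cal["camera_matrix"].T
    return p[:,:2]/p[:,2:]
E
python3 - <<'E'
from h import *
for n in ["top","scene"]:
    im=vision.read_camera(n).copy(); cal=vision.get_calibration(n)
    for i,(t,z) in enumerate(dict(cutting_jig=.03,length_stop=.08,panel=.054,glue_pot=.1,pot_stand=.045,pin_tin=.03,glue_bottle=.16,block_1=.04).items()):
        try: r=vision.trace(n,t)
        except Exception as e: print(e); continue
        for o in r[:2]:
            ys,xs=np.nonzero(o["region"])
            print(n,t,round(o["score"],2),o["at"],len(xs),(xs.min(),xs.max(),ys.min(),ys.max()),ray(cal,o["at"],z).round(3))
        if r:
            np.save(f"m_{n}_{t}.npy",r[0]["region"])
            cs,_=cv2.findContours(r[0]["region"].astype(np.uint8),0,1); cv2.drawContours(im,cs,-1,((i*90)%256,(255-i*60)%256,(i*150)%256),1)
    cv2.imwrite(f"pics/{n}_m.png",im[:,:,::-1])
E
```

```text
top cutting_jig 0.91 [305.0, 177.6] 7756 (np.int64(214), np.int64(386), np.int64(147), np.int64(222)) [ 0.591 -0.122  0.03 ]
top length_stop 0.97 [361.8, 172.4] 757 (np.int64(352), np.int64(386), np.int64(147), np.int64(190)) [ 0.599 -0.27   0.08 ]
top panel 0.6 [257.0, 187.1] 2120 (np.int64(225), np.int64(281), np.int64(167), np.int64(210)) [0.562 0.015 0.054]
top glue_pot 0.9 [316.6, 189.0] 929 (np.int64(298), np.int64(331), np.int64(170), np.int64(208)) [ 0.553 -0.144  0.1  ]
top pot_stand 0.78 [153.5, 221.6] 1567 (np.int64(129), np.int64(173), np.int64(203), np.int64(246)) [0.466 0.307 0.045]
top pin_tin 0.72 [193.6, 119.7] 322 (np.int64(180), np.int64(202), np.int64(108), np.int64(132)) [0.761 0.2   0.03 ]
top glue_bottle 0.91 [367.1, 259.0] 577 (np.int64(353), np.int64(382), np.int64(248), np.int64(273)) [ 0.375 -0.257  0.16 ]
top glue_bottle 0.59 [359.4, 171.2] 668 (np.int64(352), np.int64(385), np.int64(147), np.int64(189)) [ 0.592 -0.244  0.16 ]
top block_1 0.63 [218.8, 112.3] 378 (np.int64(211), np.int64(233), np.int64(105), np.int64(124)) [0.78  0.125 0.04 ]
scene cutting_
[... 389 characters left out ...]
7] 1060 (np.int64(287), np.int64(317), np.int64(133), np.int64(181)) [ 0.537 -0.126  0.1  ]
scene pot_stand 0.65 [206.7, 285.6] 2035 (np.int64(181), np.int64(234), np.int64(262), np.int64(310)) [0.454 0.322 0.045]
scene pin_tin 0.87 [170.3, 194.6] 274 (np.int64(157), np.int64(180), np.int64(189), np.int64(209)) [0.764 0.201 0.03 ]
scene glue_bottle 0.62 [381.8, 169.3] 691 (np.int64(367), np.int64(394), np.int64(151), np.int64(191)) [ 0.326 -0.183  0.16 ]
scene glue_bottle 0.48 [187.4, 181.3] 359 (np.int64(178), np.int64(200), np.int64(170), np.int64(192)) [0.655 0.201 0.16 ]
scene block_1 0.56 [186.7, 180.2] 389 (np.int64(178), np.int64(200), np.int64(169), np.int64(192)) [0.769 0.135 0.04 ]
```

```bash
python3 - <<'E'
from h import *
im=cv2.imread("pics/top0.png"); c=im[135:235,205:395]; cv2.imwrite("pics/tc.png",cv2.resize(c,None,fx=4.2,fy=4.2,interpolation=cv2.INTER_CUBIC))
im=cv2.imread("pics/scene0.png"); c=im[110:250,205:360]; cv2.imwrite("pics/sc.png",cv2.resize(c,None,fx=4.2,fy=4.2,interpolation=cv2.INTER_CUBIC))
E
```

```text
(no output)
```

View pics/tc.png

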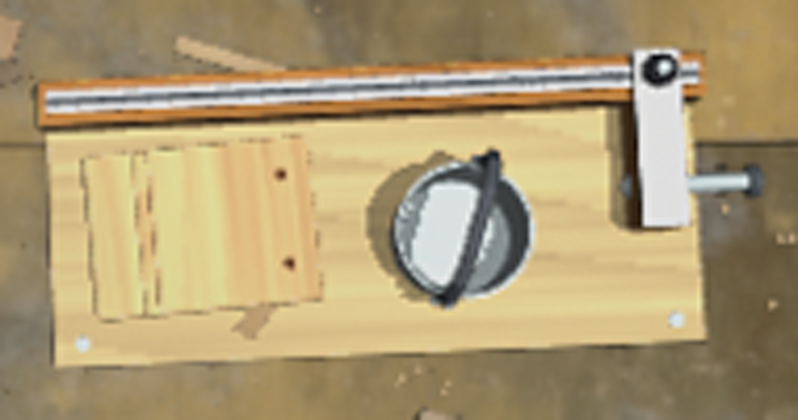

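View pics/sc.png

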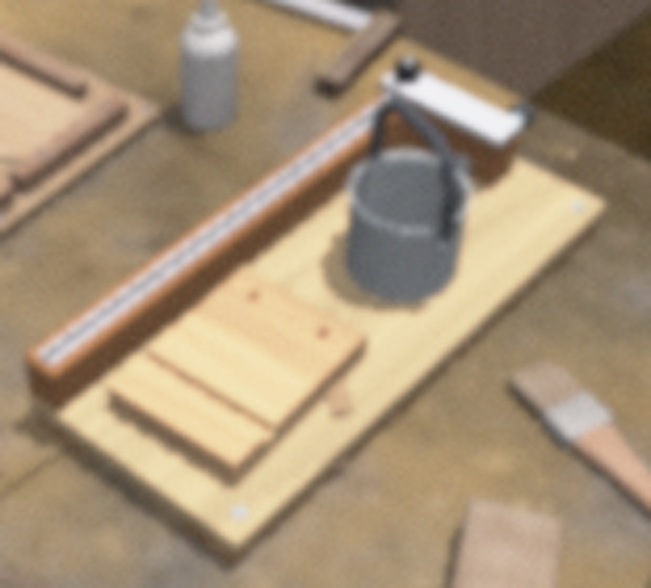

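```bash
cat > fit.py <<'E'
from h import *
from scipy.optimize import least_squares
ct=vision.get_calibration("top"); cs=vision.get_calibration("scene")
T=lambda p:(np.array(p,float)+.0)/4.2+[205-.4,135-.4]
S=lambda p:(np.array(p,float))/4.2+[205-.4,110-.4]
def W(p,L):
    c,s=np.cos(p[2]),np.sin(p[2]); L=np.atleast_2d(L).astype(float)
    return np.c_[p[0]+c*L[:,0]-s*L[:,1],p[1]+s*L[:,0]+c*L[:,1],L[:,2]]
def fit(Lt,pt,Ls,ps,p0):
    def f(p):
        r=[]
        if len(Lt): r.append((proj(ct,W(p,Lt))-T(pt)).ravel())
        if len(Ls): r.append((proj(cs,W(p,Ls))-S(ps)).ravel())
        return np.concatenate(r)
    o=least_squares(f,p0,loss='soft_l1'); return o.x,f(o.x).reshape(-1,2)
if __name__=="__main__":
    j=np.array
    jt=[(-.095,.22,.03),(-.095,-.22,.03),(.095,.22,.07),(.095,-.22,.07),(.065,.22,.07)]
    jp=[(55,366),(706,340),(39,84),(703,51),(42,128)]
    js=[(-.095,.22,.03),(-.095,-.22,.03),(.065,.22,.07)]
    sp=[(236,548),(605,204),(52,377)]
    for a in ((jt,jp,js,sp),(jt,jp,[],[]),([],[],js,sp)):
        x,r=fit(*a,[.58,-.11,0]); print("jig",x.round(4),r.round(1).tolist())
    a=[.055,.075]
    pl=[(.055,.075,.054),(.055,-.075,.054),(-.055,-.075,.054),(-.055,.075,.054)]
    pp=[(80,158),(306,135),(322,297),(98,320)]
    ps=[(112,392),(252,270),(366,343),(236,464)]
    for a in ((pl,pp,pl,ps),(pl,pp,[],[]),([],[],pl,ps)):
        x,r=fit(*a,[.56,.02,0]); print("panel",x.round(4),r.round(1).tolist())
    # pot: rim centre height .03+.088 ; handle ends
    for z in (.118,):
        print("rim top",ray(ct,T((461,228)),z),"scene",ray(cs,S((410,190)),z))
    for p in ((448,297),(490,157)): print("handle",ray(ct,T(p),.165))
    for p in ((395,100),(440,140)): print("handle s",ray(cs,S(p),.165))
    print(ray(ct,T((627,186)),.042))
    # stand from ellipse fit
    m=np.load("m_top_pot_stand.npy"); cc,_=cv2.findContours(m.astype(np.uint8),0,1); k=max(cc,key=len).reshape(-1,2)
    w=np.array([ray(ct,q,.045)[:2] for q in k]); (c,rad)=cv2.minEnclosingCircle((w*1000).astype(np.float32)); print("stand",c,rad,w.mean(0), np.ptp(w,0))
    for n,cal in(("top",ct),("scene",cs)):
        m=np.load(f"m_{n}_pot_stand.npy");cc,_=cv2.findContours(m.astype(np.uint8),0,1);k=max(cc,key=len).reshape(-1,2)
        # silhouette fit: discs r .059 z.045 and r.062 z~.035/.0
        def sil(p):
            t=np.linspace(0,2*np.pi,60); P=[]
            for rr,z in((.059,.045),(.062,.04),(.062,.005)):P.append(np.c_[p[0]+rr*np.cos(t),p[1]+rr*np.sin(t),0*t+z])
            h=cv2.convexHull(proj(cal,np.concatenate(P)).astype(np.float32)); return h
        f=lambda p:[cv2.pointPolygonTest(sil(p),(float(q[0]),float(q[1])),True) for q in k]
        o=least_squares(f,[.46,.31],diff_step=1e-3,loss='soft_l1'); print(n,"stand",o.x,np.std(o.fun),np.mean(o.fun))
E
python3 fit.py
```

```text
jig [ 0.5675 -0.0865  0.0423] [[-0.7, 0.8], [-0.1, 0.2], [-1.0, -0.5], [-0.0, -0.1], [-1.3, -0.3], [0.4, -1.5], [0.7, -1.0], [0.7, -0.9]]
jig [ 0.5676 -0.0883  0.0426] [[-0.1, 0.8], [0.5, 0.2], [-0.4, -0.5], [0.6, -0.2], [-0.7, -0.3]]
jig [ 0.5661 -0.082   0.0449] [[-0.2, -0.1], [0.2, -0.3], [-0.0, 0.3]]
panel [0.5561 0.0284 0.0948] [[0.2, 0.2], [-0.5, 0.4], [-0.3, 0.9], [-0.6, 0.7], [-1.1, -2.3], [-1.6, -1.7], [1.2, -2.8], [0.2, -0.3]]
panel [0.5577 0.0276 0.1008] [[0.4, -0.2], [-0.3, -0.3], [0.1, 0.2], [-0.2, 0.3]]
panel [0.5499 0.0326 0.0748] [[-0.8, -0.8], [-0.4, -0.0], [2.1, -0.5], [0.1, 1.8]]
rim top [ 0.55154475 -0.13598264  0.118     ] scene [ 0.54071855 -0.12418161  0.118     ]
handle [ 0.50684701 -0.12144208  0.165     ]
handle [ 0.59021944 -0.14749034  0.165     ]
handle s [ 0.57677176 -0.14511759  0.165     ]
handle s [ 0.52712828 -0.13190848  0.165     ]
[ 0.5854795  -0.25740647  0.042     ]
stand (459.9293212890625, 314.3294982910156) 64.7382583618164 [0.45855077 0.31369016] [0.12050384 0.12472194]
top stand [0.45880733 0.31906635] 0.541441666843783 0.7881362672144817
scene stand [0.46819323 0.31156254] 1.692933521520476 1.98565092044487
```

Call:
jog_arm([
  [0,100,-75,-20,0.1],
  [0,463,-350,-30,0.68],
  [0,463,-350,-30,0.68],
  [0,463,-350,-30,0.68],
  [0,463,-350,-30,0.68],
  [0,463,-350,-30,0.68],
  [0,463,-350,-30,0.68],
  [0,463,-350,-30,0.68],
  [0,463,-350,-30,0.68],
  [0,463,-350,-30,0.68],
  [0,463,-350,-30,0.68],
  [0,463,-350,-30,0.68],
  [0,463,-350,-30,0.68],
  [0,463,-350,-30,0.68],
  [0,463,-350,-30,0.68],
  [0,463,-350,-30,0.68],
  [0,463,-350,-30,0.68],
  [0,463,-350,-30,0.68],
  [0,463,-350,-30,0.68],
  [0,463,-350,-30,0.68],
])

```text
time_s: 2.67
tcp_pos: [0.5492, -0.1346, 0.4348]
eef_rot: [3.141, -0.0, -0.308]
force: [0.4, -0.5, -0.8]
opening: 0.0853
```

```bash
cat > look.py <<'E'
from h import *
import sys
s=robot.sense(); cw=vision.get_calibration("wrist"); im=vision.read_camera("wrist")
cv2.imwrite(f"pics/{sys.argv[1]}.png",cv2.resize(im[:,:,::-1],None,fx=1.5,fy=1.5,interpolation=cv2.INTER_CUBIC))
np.savez(sys.argv[1]+".npz",im=im,**cw)
print(s["time_s"],s["tcp_pos"].round(4),s["eef_rot"].round(4),s["force"].round(2),s["opening"]); print("cam",(-cw["R"].T@cw["t"]).round(3),cw["R"].round(3).tolist())
E
python3 look.py w1
```

```text
2.6667 [ 0.5492 -0.1346  0.4348] [ 3.1414 -0.     -0.3081] [ 0.45 -0.49 -0.77] 0.08531526302591541
cam [ 0.624 -0.159  0.403] [[-0.303, -0.953, 0.0], [-0.907, 0.288, 0.308], [-0.293, 0.093, -0.952]]
```

View pics/w1.png

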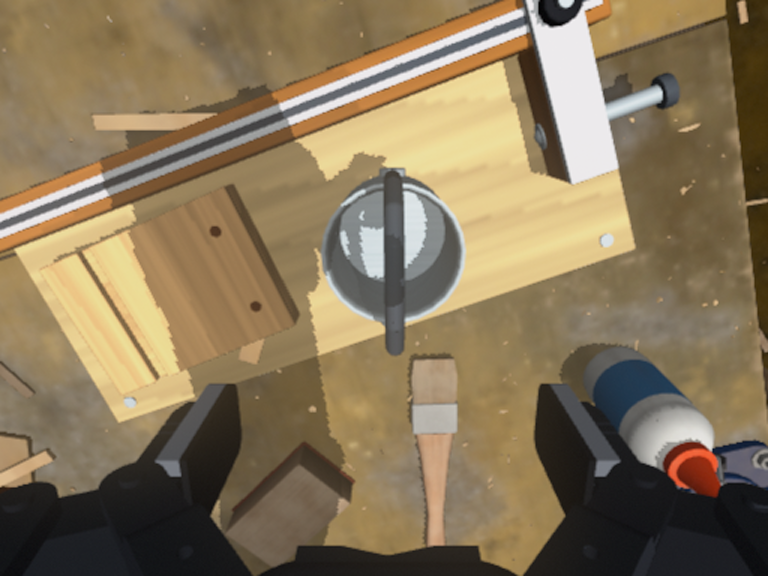

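```bash
cat > f2.py <<'E'
from fit import *
d=np.load("w1.npz"); cw={k:d[k] for k in("camera_matrix","R","t")}
P=lambda p:np.array(p,float)/1.5-.17
for nm,p,z in [("rimc",(394.5,249),.118),("rimL",(324,249),.118),("rimR",(465,249),.118),("hfar",(394,176),.15),("hnear",(395,350),.15),("hmid",(394,240),.165),("hmid2",(394.5,290),.165),("nose",(537,135),.042),("bedNL",(120,421),.03),("bedNR",(634,248),.03)]:
    print(nm,ray(cw,P(p),z).round(4))
def fw(L,p,x0):
    f=lambda x:(proj(cw,W(x,L))-P(p)).ravel(); o=least_squares(f,x0,loss='soft_l1'); return o.x.round(4),f(o.x).reshape(-1,2).round(1).tolist()
print("panel",fw([(.055,.075,.054),(.055,-.075,.054),(-.055,-.075,.054),(-.055,.075,.054)],[(39,272),(228,186),(291,325),(125,396)],[.557,.03,.1]))
print("jig",fw([(-.095,.22,.03),(-.095,-.22,.03),(.065,.22,.03)],[(120,421),(634,248),(18,252)],[.567,-.087,.043]))
# jig line yaw; stop block top corners z=.081
j=[.567,-.087,.043]
def J(p,j=j):
    c,s=np.cos(j[2]),np.sin(j[2]); dx,dy=p[0]-j[0],p[1]-j[1]; return np.round([c*dx+s*dy,-s*dx+c*dy],4)
for p in((572,184),(617,168),(527,10),(607,97)): print("stop top",J(ray(cw,P(p),.081)))
print("nose jig",J(ray(cw,P((537,135)),.042)))
# overlay pot model
im=d["im"][:,:,::-1].copy(); im=cv2.resize(im,None,fx=1.5,fy=1.5)
t=np.linspace(0,6.283,80)
for c,col in (((.549,-.133),(0,0,255)),):
    for r,z in((.042,.118),(.042,.03)):
        q=proj(cw,np.c_[c[0]+r*np.cos(t),c[1]+r*np.sin(t),0*t+z])
        cv2.polylines(im,[((q+.17)*1.5).astype(int)],True,col,1)
cv2.imwrite("pics/ov.png",im[100:400,200:600])
E
python3 f2.py
```

```text
rimc [ 0.5578 -0.1422  0.118 ]
rimL [ 0.57   -0.1037  0.118 ]
rimR [ 0.5456 -0.1806  0.118 ]
hfar [ 0.6    -0.1547  0.15  ]
hnear [ 0.5116 -0.1276  0.15  ]
hmid [ 0.573 -0.146  0.165]
hmid2 [ 0.5491 -0.1388  0.165 ]
nose [ 0.5863 -0.2531  0.042 ]
bedNL [0.4659 0.126  0.03  ]
bedNR [ 0.4838 -0.3078  0.03  ]
panel (array([0.5566, 0.0261, 0.1005]), [[0.5, -0.7], [-1.5, -0.0], [5.0, 0.2], [-0.8, 0.7]])
jig (array([ 0.5672, -0.0874,  0.0465]), [[-0.0, 3.0], [3.5, 0.0], [-2.9, -0.5]])
stop top [-0.019  -0.1697]
stop top [-0.0191 -0.198 ]
stop top [ 0.084 -0.169]
stop top [ 0.0234 -0.2012]
nose jig [ 0.0122 -0.1668]
```

View pics/ov.png

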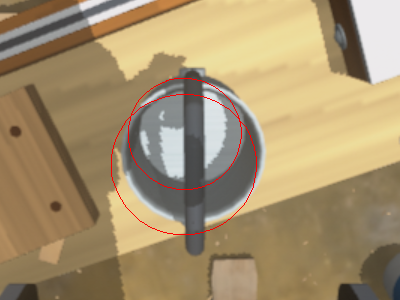

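Call:
jog_arm([
  [0,6,2,40,0],
  [0,6,2,80,0],
  [0,6,2,105,0],
  [0,6,2,115,0],
  [0,6,2,115,0],
  [1,6,2,115,0],
  [1,6,2,115,0],
  [1,6,2,115,0],
  [1,6,2,115,0],
  [1,6,2,115,0],
  [1,6,2,115,0],
  [1,6,2,115,0],
  [1,6,2,115,0],
  [1,6,2,115,0],
], squeeze=60)

```text
time_s: 3.88
tcp_pos: [0.555, -0.1375, 0.3203]
eef_rot: [3.141, -0.001, -0.307]
force: [-0.1, -3.0, 7.2]
opening: 0.0082
```

```bash
python3 look.py w2
```

```text
3.8833 [ 0.555  -0.1375  0.3203] [ 3.1414e+00 -9.0000e-04 -3.0650e-01] [-0.05 -2.97  7.15] 0.008161688148761802
cam [ 0.63  -0.162  0.289] [[-0.301, -0.954, 0.0], [-0.908, 0.287, 0.307], [-0.292, 0.092, -0.952]]
```

View pics/w2.png

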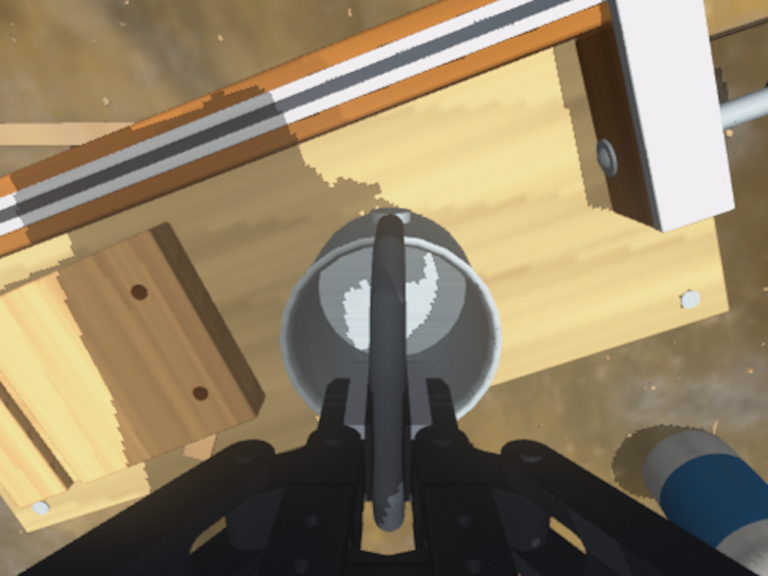

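Call:
jog_arm([
  [1,0,0,-10,0],
  [1,0,0,-25,0],
  [1,0,0,-50,0],
  [1,0,0,-80,0],
  [1,0,0,-90,0],
  [1,0,0,-90,0],
  [1,0,0,-90,0],
])

```text
time_s: 4.52
tcp_pos: [0.5546, -0.1371, 0.4096]
eef_rot: [-3.141, -0.0, -0.306]
force: [-0.2, 0.2, -3.4]
opening: 0.0081
```

```bash
python3 look.py w3; python3 - <<'E'
from h import *
im=vision.read_camera("scene"); cv2.imwrite("pics/s3.png",cv2.resize(im[60:300,180:400,::-1],None,fx=2.4,fy=2.4))
E
```

```text
4.5167 [ 0.5546 -0.1371  0.4096] [-3.1415e+00 -3.0000e-04 -3.0620e-01] [-0.24  0.22 -3.42] 0.008071225783724207
cam [ 0.63  -0.161  0.378] [[-0.301, -0.954, -0.0], [-0.908, 0.286, 0.307], [-0.293, 0.093, -0.952]]
```

View pics/w3.png

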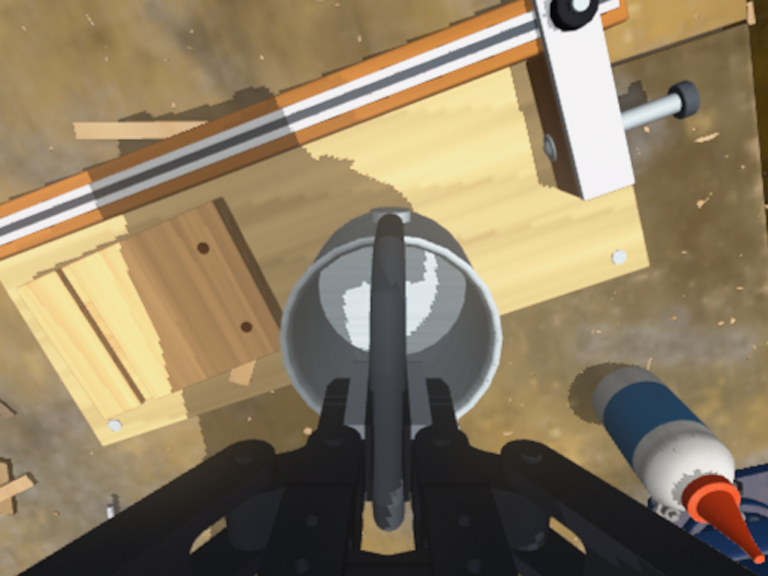

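View pics/s3.png

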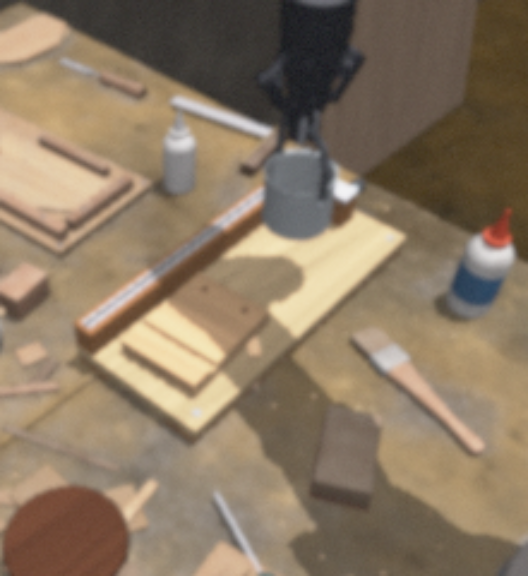

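```bash
python3 - <<'E'
from h import *
from scipy.optimize import least_squares
d=np.load("w3.npz"); cw={k:d[k] for k in("camera_matrix","R","t")}
t=np.linspace(0,6.283,200)
for z in(.207,):
  for r in (.042,.041):
    def f(p):
        q=(proj(cw,np.c_[p[0]+r*np.cos(t),p[1]+r*np.sin(t),0*t+z])+.17)*1.5
        return [q[:,0].min()-281.5,q[:,0].max()-501,q[:,1].min()-236]
    o=least_squares(f,[.555,-.137]); print(r,o.x,o.fun)
E
```

```text
0.042 [ 0.55419007 -0.13894681] [-5.44806032  5.44292516  0.71737562]
0.041 [ 0.5552576  -0.13928195] [-2.89902622  2.89635421  0.37378158]
```

Call:
jog_arm([
  [1,-5,-9,0,0],
  [1,-16,-28,0,0],
  [1,-32,-56,0,0],
  [1,-48,-85,0,0],
  [1,-64,-114,0,0],
  [1,-80,-143,0,0],
  [1,-97,-172,0,0],
  [1,-113,-201,0,0],
  [1,-129,-230,0,0],
  [1,-145,-259,0,0],
  [1,-161,-288,0,0],
  [1,-177,-317,0,0],
  [1,-194,-346,0,0],
  [1,-208,-372,0,0],
  [1,-218,-390,0,0],
  [1,-223,-398,0,0],
  [1,-225,-402,0,0],
  [1,-225,-402,0,0],
  [1,-225,-402,0,0],
])

```text
time_s: 6.2
tcp_pos: [0.4616, 0.3131, 0.4093]
eef_rot: [3.141, 0.0, -0.307]
force: [0.6, -0.3, -3.0]
opening: 0.0079
```

```bash
python3 look.py w4; python3 - <<'E'
from h import *
for n in("top","scene"):
    im=vision.read_camera(n).copy()
    c=vision.get_calibration(n); t=np.linspace(0,6.283,80)
    for (x,y) in ((.461,.314),):
        q=proj(c,np.c_[x+.059*np.cos(t),y+.059*np.sin(t),0*t+.045]); cv2.polylines(im,[(q+.5).astype(int)],True,(255,255,0),1)
    im=im[130:310,90:230] if n=="top" else im[180:340,120:300]
    cv2.imwrite(f"pics/{n}4.png",cv2.resize(im[:,:,::-1],None,fx=3,fy=3))
E
```

```text
6.2 [0.4616 0.3131 0.4093] [ 3.1406e+00  3.0000e-04 -3.0690e-01] [ 0.58 -0.28 -2.96] 0.00794163195078509
cam [0.537 0.289 0.378] [[-0.301, -0.953, 0.001], [-0.907, 0.287, 0.308], [-0.294, 0.092, -0.951]]
```

View pics/w4.png

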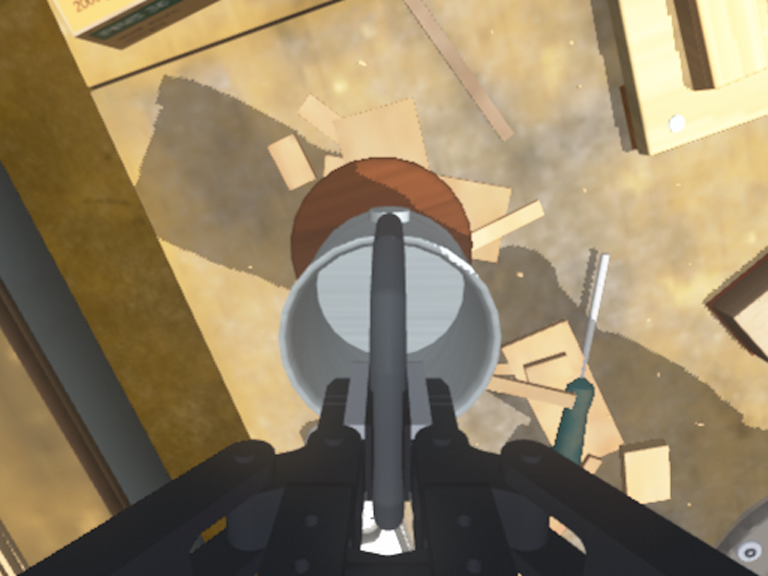

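View pics/scene4.png

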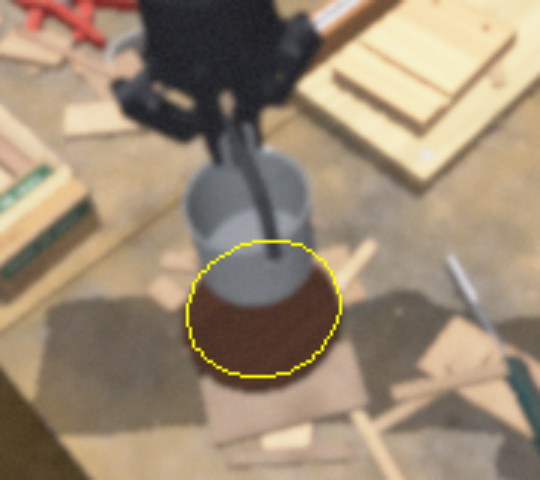

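View pics/top4.png

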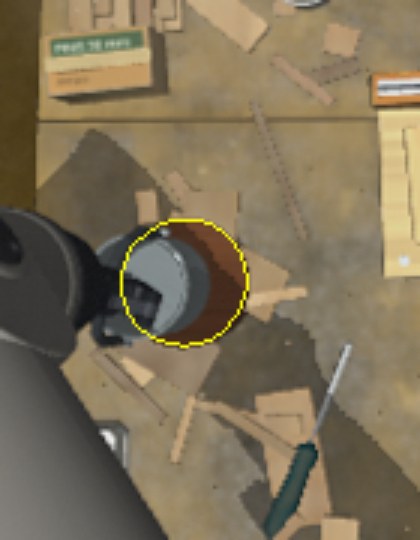

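```bash
python3 - <<'E'
from h import *
from scipy.optimize import least_squares
d=np.load("w4.npz"); cw={k:d[k] for k in("camera_matrix","R","t")}
print(cw["camera_matrix"])
t=np.linspace(0,6.283,200)
for nm,r,z,T in(("stand",.060,.043,(291,471,157)),("pot",.041,.207,(280.5,500.5,236))):
    def f(p):
        q=(proj(cw,np.c_[p[0]+r*np.cos(t),p[1]+r*np.sin(t),0*t+z])+.17)*1.5
        return [q[:,0].min()-T[0],q[:,0].max()-T[1],q[:,1].min()-T[2]]
    o=least_squares(f,[.46,.31]); print(nm,o.x,o.fun)
E
```

```text
[[341.22686001   0.         258.08504841]
 [  0.         341.22686001 192.12357469]
 [  0.           0.           1.        ]]
stand [0.46103498 0.31689438] [ 0.42603704 -0.42674106 -0.04231046]
pot [0.46224833 0.31100631] [-2.83042045  2.8302967   0.36619566]
```

Call:
jog_arm([
  [1,-3,-5,10,0],
  [1,-3,-5,30,0],
  [1,-3,-5,50,0],
  [1,-3,-5,65,0],
  [1,-3,-5,71,0],
  [1,-3,-5,73,0],
  [1,-3,-5,73,0],
  [1,-3,-5,73,0],
])

```text
time_s: 7.02
tcp_pos: [0.4603, 0.3198, 0.3374]
eef_rot: [-3.141, -0.001, -0.306]
force: [-0.1, -0.2, -3.3]
opening: 0.0079
```

Call:
jog_arm([
  [1,0,0,1,0],
  [1,0,0,1,0],
  [1,0,0,2,0],
  [1,0,0,2,0],
  [1,0,0,2,0],
])

```text
time_s: 7.43
tcp_pos: [0.4604, 0.3196, 0.3354]
eef_rot: [-3.141, -0.001, -0.307]
force: [-0.8, -1.7, 6.5]
opening: 0.0079
```

Contact (force now +6.5 N). Release slowly and rise.

Call:
jog_arm([
  [0.9,0,0,0,0],
  [0.8,0,0,0,0],
  [0.7,0,0,0,0],
  [0.6,0,0,0,0],
  [0.5,0,0,0,0],
  [0.5,0,0,0,0],
  [0.5,0,0,0,0],
])

```text
time_s: 8.02
tcp_pos: [0.4601, 0.3196, 0.3347]
eef_rot: [-3.142, 0.0, -0.306]
force: [-0.4, 0.3, -0.1]
opening: 0.0428
```

```bash
python3 look.py w5
```

```text
8.0167 [0.4601 0.3196 0.3347] [-3.1416e+00  1.0000e-04 -3.0620e-01] [-0.36  0.32 -0.11] 0.04281698708386833
cam [0.535 0.295 0.303] [[-0.301, -0.954, -0.0], [-0.907, 0.286, 0.308], [-0.293, 0.093, -0.951]]
```

View pics/w5.png

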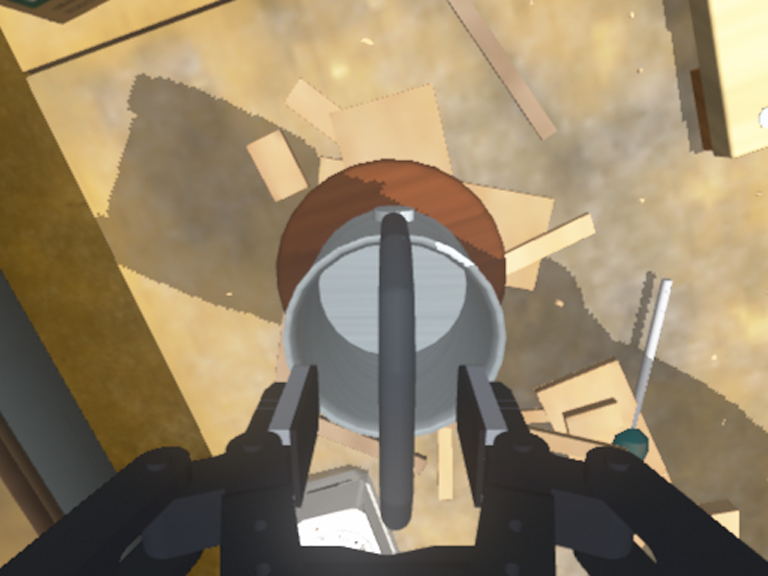

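Call:
jog_arm([
  [0.5,0,0,-10,0],
  [0.5,0,0,-35,0],
  [0.5,0,0,-70,0],
  [0.5,0,0,-105,0],
  [0.5,0,0,-130,0],
  [0.5,105,279,-130,-0.35],
  [0.5,105,279,-130,-0.35],
  [0.5,105,279,-130,-0.35],
  [0.5,105,279,-130,-0.35],
  [0.5,105,279,-130,-0.35],
  [0.5,105,279,-130,-0.35],
  [0.5,105,279,-130,-0.35],
  [0.5,105,279,-130,-0.35],
  [0.5,105,279,-130,-0.35],
  [0.5,105,279,-130,-0.35],
  [0.5,105,279,-130,-0.35],
])

```text
time_s: 9.4
tcp_pos: [0.476, 0.0225, 0.4653]
eef_rot: [-3.141, -0.001, 0.044]
force: [0.4, -0.3, -0.1]
opening: 0.0425
```

```bash
python3 look.py w6; python3 - <<'E'
from h import *
for n in("top","scene"):
    im=vision.read_camera(n); cv2.imwrite(f"pics/{n}6.png",im[:,:,::-1])
E
```

```text
9.4 [0.476  0.0225 0.4653] [-3.1411e+00 -6.0000e-04  4.4200e-02] [ 0.4  -0.26 -0.08] 0.04253232576088731
cam [0.555 0.026 0.434] [[0.045, -0.999, -0.0], [-0.951, -0.043, 0.307], [-0.307, -0.013, -0.952]]
```

View pics/w6.png

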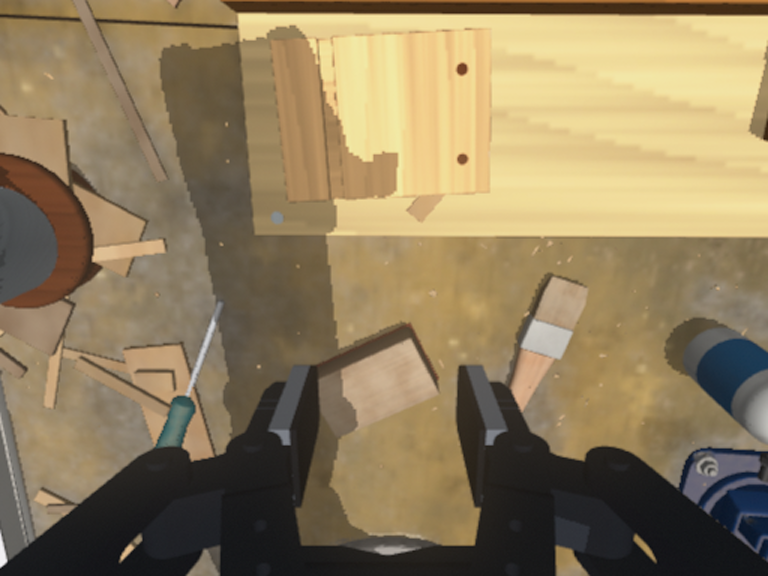

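View pics/scene6.png

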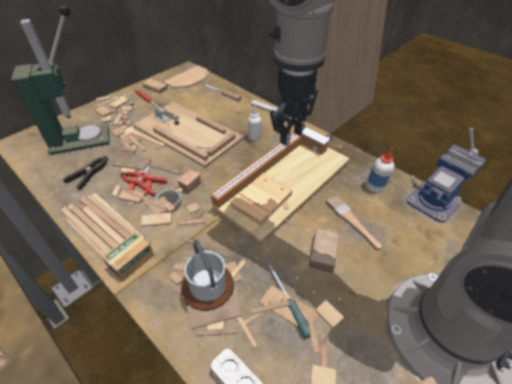

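```bash
cat > f6.py <<'E'
from fit import *
d=np.load("w6.npz"); cw={k:d[k] for k in("camera_matrix","R","t")}
P=lambda p:np.array(p,float)/1.5-.17
def fw(L,p,x0):
    f=lambda x:(proj(cw,W(x,L))-P(p)).ravel(); o=least_squares(f,x0,loss='soft_l1'); return o.x.round(4),f(o.x).reshape(-1,2).round(1).tolist()
print("panel",fw([(.055,.075,.054),(.055,-.075,.054),(-.055,-.075,.054),(-.055,.075,.054)],[(272,38),(490,28),(490,191),(288,202)],[.557,.03,.1]))
for n,p,z in(("bedNL",(254,236),.03),("bedN R",(766,237),.03),("fence top front L",(236,12),.07),("fence top front R",(766,14),.07),("bedFL",(240,12),.03)): print(n,ray(cw,P(p),z).round(4))
E
python3 f6.py
```

```text
panel (array([0.5578, 0.0276, 0.0915]), [[-1.4, 0.2], [2.0, -0.8], [0.3, 1.0], [-0.5, -0.0]])
bedNL [0.464  0.1289 0.03  ]
bedN R [ 0.4816 -0.2818  0.03  ]
fence top front L [0.6178 0.125  0.07  ]
fence top front R [ 0.6318 -0.2121  0.07  ]
bedFL [0.6249 0.1331 0.03  ]
```

Call:
jog_arm([
  [0.5,0,0,40,0],
  [0.5,0,0,80,0],
  [0.5,0,0,120,0],
  [0.5,0,0,160,0],
  [0.5,0,0,195,0],
  [0.5,0,0,220,0],
  [0.5,0,0,235,0],
  [0.5,0,0,245,0],
  [0.5,0,0,252,0],
  [0.5,0,0,256,0],
  [0.5,0,0,256,0],
  [0.5,0,0,256,0],
])

```text
time_s: 10.55
tcp_pos: [0.4765, 0.0221, 0.2094]
eef_rot: [-3.141, -0.001, 0.044]
force: [0.6, -0.0, -0.2]
opening: 0.0428
```

```bash
python3 look.py w7; python3 - <<'E'
from h import *
im=vision.read_camera("scene"); cv2.imwrite("pics/s7.png",cv2.resize(im[90:260,190:370,::-1],None,fx=3,fy=3))
E
```

```text
10.55 [0.4765 0.0221 0.2094] [-3.1414e+00 -1.0000e-03  4.3900e-02] [ 0.6  -0.04 -0.17] 0.04282268008491811
cam [0.555 0.025 0.178] [[0.044, -0.999, -0.0], [-0.951, -0.042, 0.307], [-0.306, -0.013, -0.952]]
```

View pics/w7.png

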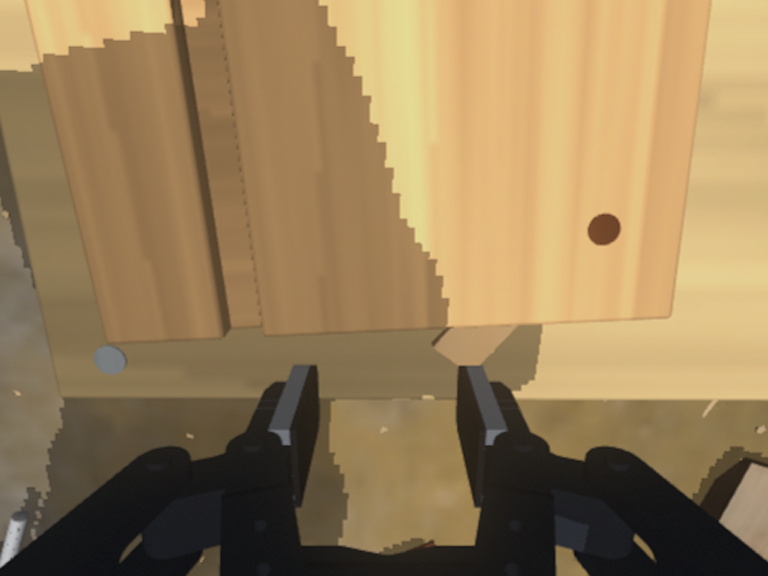

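View pics/s7.png

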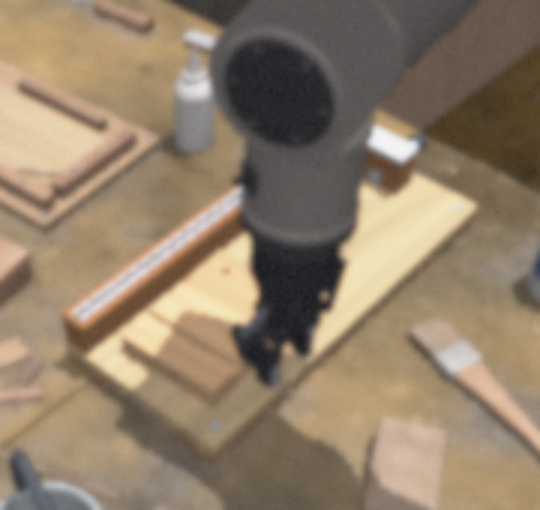

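Call:
jog_arm([
  [0.5,5,0,1,0],
  [0.5,10,0,2,0],
  [0.5,14,0,2,0],
  [0.5,18,0,2,0],
  [0.5,21,0,2,0],
  [0.5,23,0,2,0],
  [0.5,24,0,2,0],
  [0.5,24,0,2,0],
])

```text
time_s: 11.32
tcp_pos: [0.5003, 0.023, 0.2067]
eef_rot: [-3.141, -0.0, 0.044]
force: [-1.1, -0.3, 0.9]
opening: 0.0428
```

```bash
python3 look.py w8
```

```text
11.3167 [0.5003 0.023  0.2067] [-3.1415e+00 -1.0000e-04  4.3800e-02] [-1.13 -0.34  0.93] 0.042783578072277936
cam [0.579 0.026 0.175] [[0.044, -0.999, -0.0], [-0.951, -0.042, 0.308], [-0.307, -0.014, -0.952]]
```

View pics/w8.png

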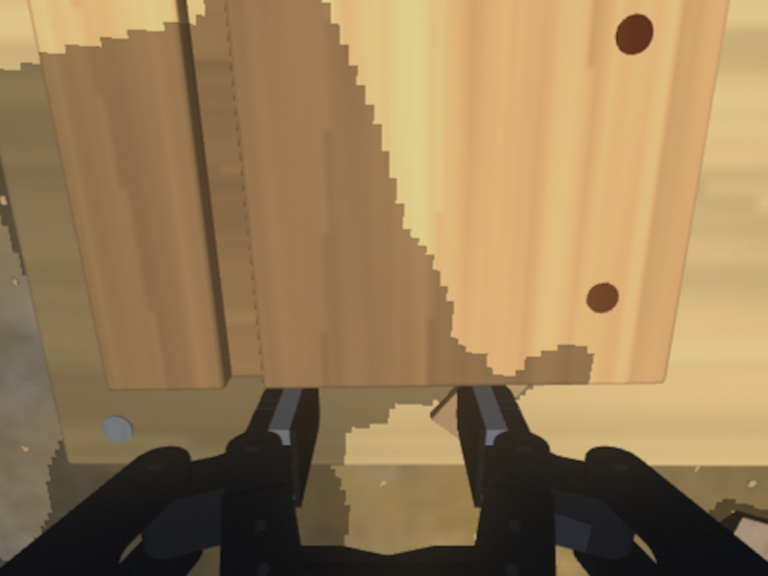

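Call:
jog_arm([
  [0.5,2,0,0,0],
  [0.5,3,0,0,0],
  [0.5,4,0,0,0],
  [0.5,5,0,0,0],
  [0.5,5,0,0,0],
])

```text
time_s: 11.78
tcp_pos: [0.5053, 0.0231, 0.2067]
eef_rot: [-3.142, -0.0, 0.044]
force: [-0.3, -0.5, -0.6]
opening: 0.0425
```

Call:
jog_arm([
  [0.5,1,0,0,0],
  [0.5,2,0,0,0],
  [0.5,3,0,0,0],
  [0.5,4,0,0,0],
  [0.5,4,0,0,0],
])

```text
time_s: 12.2
tcp_pos: [0.508, 0.0233, 0.2064]
eef_rot: [3.141, 0.003, 0.044]
force: [-11.8, 1.1, 9.6]
opening: 0.0428
```

```bash
python3 look.py w9
```

```text
12.2 [0.508  0.0233 0.2064] [3.1413 0.0034 0.0437] [-11.76   1.07   9.58] 0.042788743052728645
cam [0.587 0.026 0.175] [[0.044, -0.999, 0.0], [-0.95, -0.042, 0.311], [-0.311, -0.014, -0.95]]
```

View pics/w9.png

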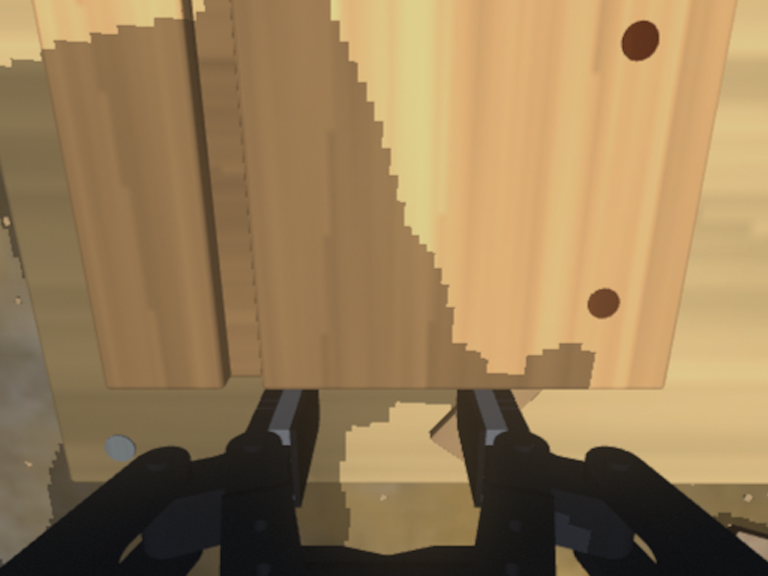

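Call:
jog_arm([
  [0.5,-5,0,0,0],
  [0.5,-20,0,0,0],
  [0.5,-25,0,-30,0],
  [0.5,-25,0,-70,0],
  [0.5,-25,0,-80,0],
  [0.5,-25,0,-80,0],
])

```text
time_s: 12.75
tcp_pos: [0.4853, 0.0224, 0.2901]
eef_rot: [-3.141, -0.007, 0.043]
force: [1.5, -0.6, -0.1]
opening: 0.0429
```

```bash
python3 -c "
from station import robot
s=robot.sense();print(s['joint_positions'].round(2),s['tcp_pos'],s['eef_rot'],s['force'])"
```

```text
[-0.07  0.27 -0.12  2.12  0.05  0.74 -1.75] [0.48534187 0.02237723 0.29007734] [-3.14101829 -0.00667921  0.04348284] [ 1.53878446 -0.56859837 -0.12164605]
```

Call:
jog_arm([
  [0.5,20,-25,0,-0.12],
  [0.5,45,-55,0,-0.24],
  [0.5,70,-85,0,-0.36],
  [0.5,88,-108,0,-0.48],
  [0.5,88,-108,0,-0.6],
  [0.5,88,-108,0,-0.72],
  [0.5,88,-108,0,-0.84],
  [0.5,88,-108,0,-0.96],
  [0.5,88,-108,0,-1.08],
  [0.5,88,-108,0,-1.2],
  [0.5,88,-108,0,-1.32],
  [0.5,88,-108,0,-1.44],
  [0.5,88,-108,0,-1.571],
  [0.5,88,-108,0,-1.571],
  [0.5,88,-108,0,-1.571],
  [0.5,88,-108,0,-1.571],
])

```text
time_s: 14.08
tcp_pos: [0.5674, 0.1339, 0.2864]
eef_rot: [-3.141, -0.0, 1.61]
force: [-0.3, 0.1, 0.2]
opening: 0.0431
```

```bash
python3 look.py w10;  python3 - <<'E'
from h import *
im=vision.read_camera("scene"); cv2.imwrite("pics/s10.png",cv2.resize(im[90:260,190:370,::-1],None,fx=3,fy=3))
im=vision.read_camera("top"); cv2.imwrite("pics/t10.png",cv2.resize(im[130:240,150:400,::-1],None,fx=3,fy=3,interpolation=cv2.INTER_CUBIC))
E
```

```text
14.0833 [0.5674 0.1339 0.2864] [-3.1414e+00 -3.0000e-04  1.6102e+00] [-0.26  0.09  0.2 ] 0.04310554324527232
cam [0.564 0.212 0.255] [[0.999, 0.04, 0.0], [0.038, -0.951, 0.308], [0.012, -0.307, -0.952]]
```

View pics/w10.png

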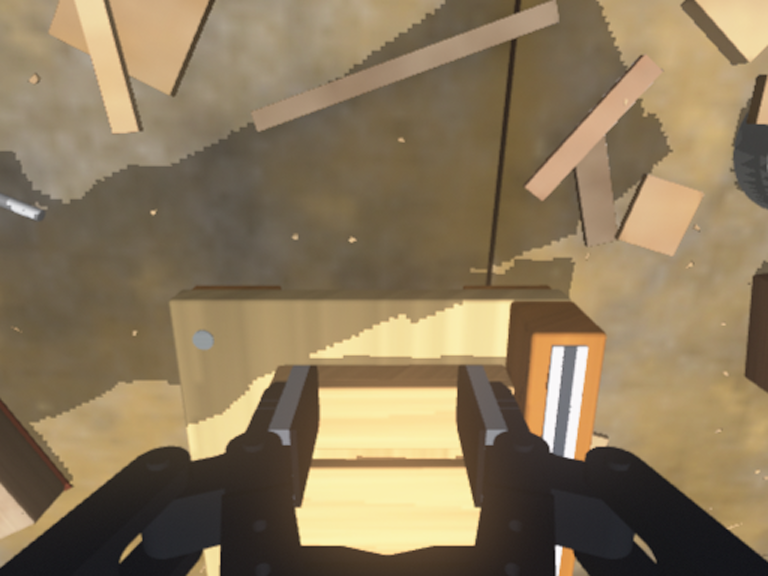

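View pics/t10.png

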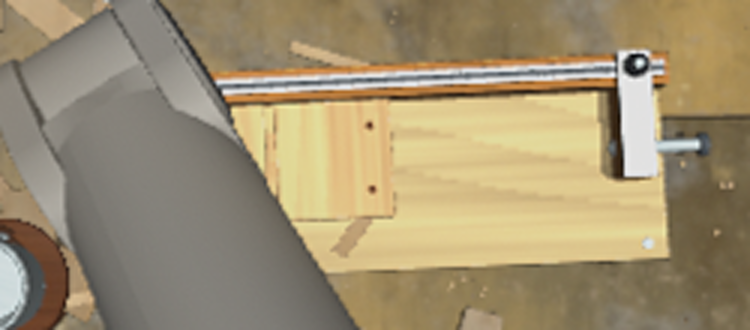

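View pics/s10.png

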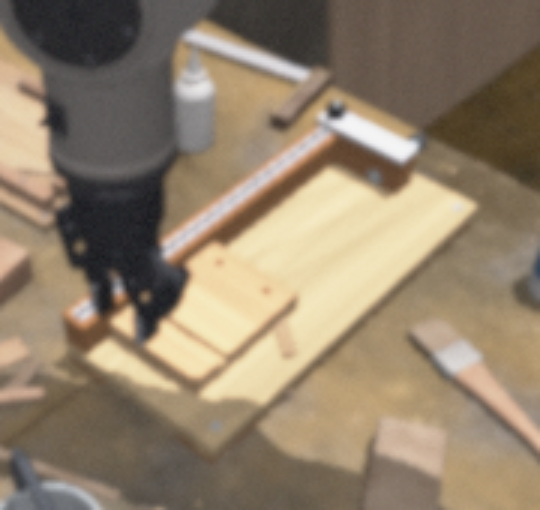

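```bash
python3 - <<'E'
from h import *
d=np.load("w10.npz"); cw={k:d[k] for k in("camera_matrix","R","t")}
P=lambda p:np.array(p,float)/1.5-.17
print(ray(cw,P((388,388)),.054),ray(cw,P((388,365)),.03))
ct=vision.get_calibration("top")
T=lambda p:np.array(p,float)/3+[150-.33,130-.33]
for nm,p,z in(("FR",(388,100),.054),("NR",(394,215),.054),("nose",(611,147),.042),("fenceR",(664,80),.07),("bedNR",(668,258),.03),("block face top near",(624,177),.081),("blk far end near",(655,176),.081)): print(nm,ray(ct,T(p),z).round(4))
E
```

```text
[0.5688654  0.10144268 0.054     ] [0.5689247  0.10069996 0.03      ]
FR [ 0.6297 -0.0467  0.054 ]
NR [ 0.5221 -0.0516  0.054 ]
nose [ 0.5861 -0.2559  0.042 ]
fenceR [ 0.6447 -0.299   0.07  ]
bedNR [ 0.4823 -0.3097  0.03  ]
block face top near [ 0.5547 -0.2578  0.081 ]
blk far end near [ 0.5556 -0.2856  0.081 ]
```

Call:
jog_arm([
  [0.5,0,0,25,0],
  [0.5,0,0,50,0],
  [0.5,0,0,68,0],
  [0.5,0,0,76,0],
  [0.5,0,0,80,0],
  [0.5,0,0,80,0],
  [0.5,-8,0,80,0],
  [0.5,-14,0,80,0],
  [0.5,-20,0,80,0],
  [0.5,-26,0,80,0],
  [0.5,-32,0,80,0],
  [0.5,-38,0,80,0],
  [0.5,-40,0,80,0],
])

```text
time_s: 15.32
tcp_pos: [0.5693, 0.093, 0.2071]
eef_rot: [3.141, -0.0, 1.614]
force: [0.3, 3.5, 3.2]
opening: 0.0428
```

```bash
python3 look.py w11;  python3 - <<'E'
from h import *
im=vision.read_camera("top"); cv2.imwrite("pics/t11.png",cv2.resize(im[130:240,150:400,::-1],None,fx=3,fy=3,interpolation=cv2.INTER_CUBIC))
E
```

```text
15.3167 [0.5693 0.093  0.2071] [ 3.1408e+00 -1.0000e-04  1.6139e+00] [0.28 3.5  3.23] 0.04280626867931838
cam [0.566 0.171 0.176] [[0.999, 0.044, 0.001], [0.041, -0.951, 0.308], [0.014, -0.308, -0.951]]
```

View pics/w11.png

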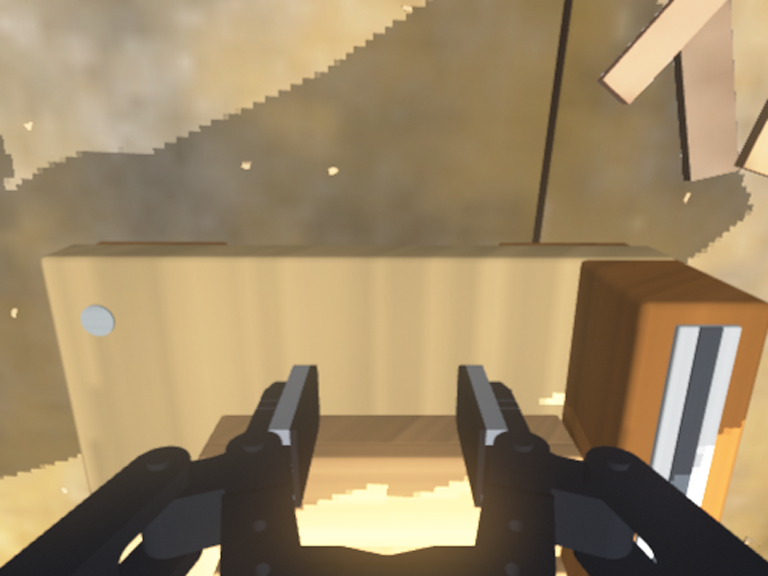

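View pics/t11.png

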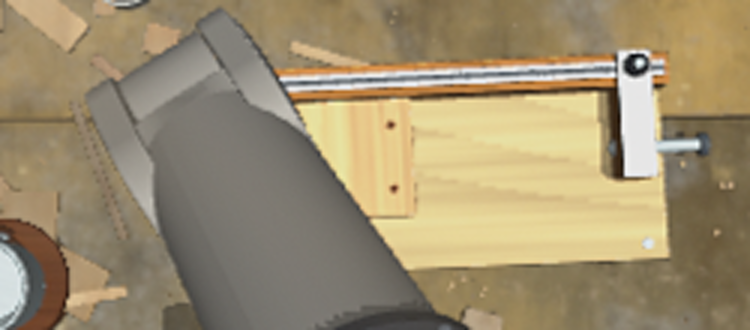

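Call:
jog_arm([
  [0.5,-6,0,0,0],
  [0.5,-16,0,0,0],
  [0.5,-26,0,0,0],
  [0.5,-36,0,0,0],
  [0.5,-46,0,0,0],
  [0.5,-56,0,0,0],
  [0.5,-66,0,0,0],
  [0.5,-76,0,0,0],
  [0.5,-86,0,0,0],
  [0.5,-96,0,0,0],
  [0.5,-106,0,0,0],
  [0.5,-116,0,0,0],
  [0.5,-126,0,0,0],
  [0.5,-135,0,0,0],
  [0.5,-142,0,0,0],
  [0.5,-147,0,0,0],
  [0.5,-150,0,0,0],
  [0.5,-150,0,0,0],
])

```text
time_s: 16.92
tcp_pos: [0.5756, -0.0567, 0.2066]
eef_rot: [-3.141, 0.0, 1.614]
force: [1.0, -0.1, 0.2]
opening: 0.0427
```

```bash
cat > t.py <<'E'
from h import *
import sys
s=robot.sense();print(s["force"].round(2),s["tcp_pos"].round(4))
im=vision.read_camera("top"); cv2.imwrite(f"pics/{sys.argv[1]}.png",cv2.resize(im[140:230,270:400,::-1],None,fx=6,fy=6,interpolation=cv2.INTER_CUBIC))
E
python3 t.py t12
```

```text
[ 0.96 -0.06  0.22] [ 0.5756 -0.0567  0.2066]
```

View pics/t12.png

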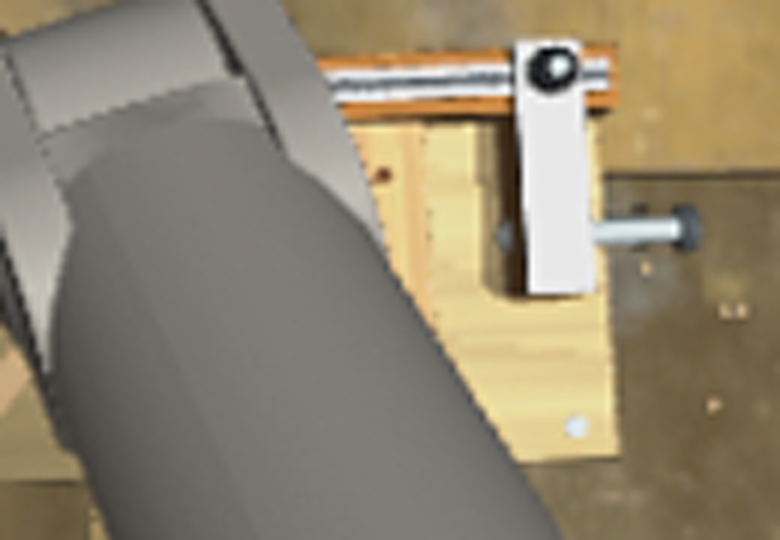

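Call:
jog_arm([
  [0.5,-4,0,0,0],
  [0.5,-8,0,0,0],
  [0.5,-12,0,0,0],
  [0.5,-16,0,0,0],
  [0.5,-20,0,0,0],
  [0.5,-23,0,0,0],
  [0.5,-25,0,0,0],
  [0.5,-25,0,0,0],
])

```text
time_s: 17.63
tcp_pos: [0.5768, -0.0815, 0.2067]
eef_rot: [-3.142, 0.0, 1.614]
force: [0.7, -0.2, 0.5]
opening: 0.0424
```

```bash
python3 t.py t13
```

```text
[ 0.71 -0.17  0.52] [ 0.5768 -0.0815  0.2067]
```

View pics/t13.png

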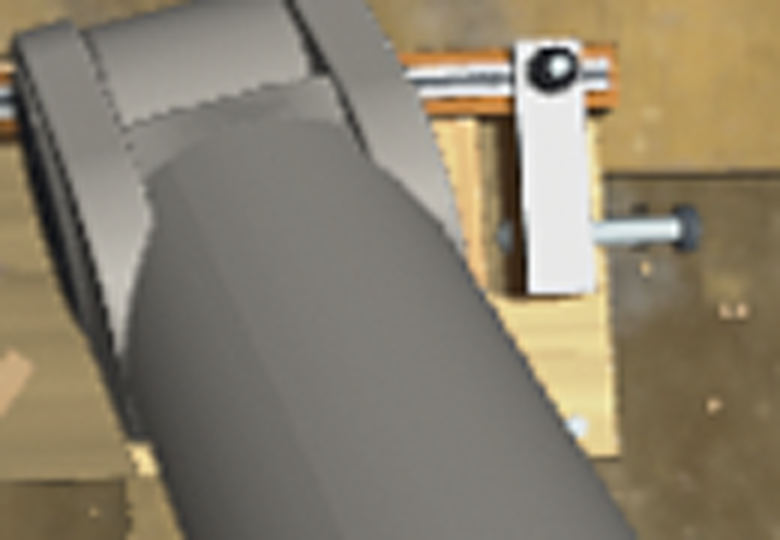

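Call:
jog_arm([
  [0.5,-1,0,0,0],
  [0.5,-2,0,0,0],
  [0.5,-3,0,0,0],
  [0.5,-3,0,0,0],
])

```text
time_s: 18.02
tcp_pos: [0.5769, -0.0836, 0.2068]
eef_rot: [3.141, -0.0, 1.615]
force: [-2.0, 2.2, 1.7]
opening: 0.0424
```

Call:
jog_arm([
  [0.5,-0.5,0,0,0],
  [0.5,-1,0,0,0],
  [0.5,-1,0,0,0],
])

```text
time_s: 18.27
tcp_pos: [0.577, -0.0847, 0.2068]
eef_rot: [3.141, -0.0, 1.615]
force: [-1.3, 2.9, 2.0]
opening: 0.043
```

Call:
jog_arm([
  [0.5,-0.5,0,0,0],
  [0.5,-1,0,0,0],
  [0.5,-1,0,0,0],
])

```text
time_s: 18.52
tcp_pos: [0.577, -0.0857, 0.2068]
eef_rot: [3.142, -0.0, 1.615]
force: [-1.4, 4.8, 3.8]
opening: 0.0427
```

Call:
jog_arm([
  [0.5,-0.5,0,0,0],
  [0.5,-0.5,0,0,0],
  [0.5,-0.5,0,0,0],
])

```text
time_s: 18.77
tcp_pos: [0.577, -0.0863, 0.2068]
eef_rot: [3.142, -0.0, 1.615]
force: [-1.0, 5.0, 3.7]
opening: 0.0425
```

```bash
python3 t.py t14
```

```text
[-0.96  5.03  3.68] [ 0.577  -0.0863  0.2068]
```

View pics/t14.png

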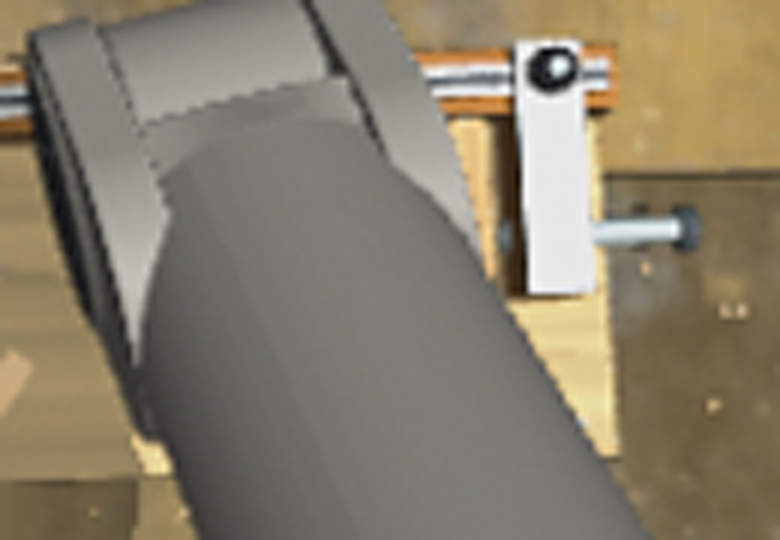

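Call:
jog_arm([
  [0.5,-0.5,0,0,0],
  [0.5,-0.5,0,0,0],
])

```text
time_s: 18.98
tcp_pos: [0.577, -0.0867, 0.2068]
eef_rot: [3.142, -0.0, 1.615]
force: [-0.5, 4.1, 3.2]
opening: 0.0427
```

Call:
jog_arm([
  [0.5,-0.5,0,0,0],
  [0.5,-0.5,0,0,0],
])

```text
time_s: 19.15
tcp_pos: [0.5771, -0.0872, 0.2068]
eef_rot: [3.142, -0.0, 1.615]
force: [-1.6, 5.2, 3.9]
opening: 0.0428
```

Call:
jog_arm([
  [0.5,-0.5,0,0,0],
  [0.5,-0.5,0,0,0],
])

```text
time_s: 19.32
tcp_pos: [0.5771, -0.0878, 0.2068]
eef_rot: [3.142, -0.0, 1.615]
force: [-2.6, 3.9, 4.0]
opening: 0.0424
```

Call:
jog_arm([
  [0.5,-0.5,0,0,0],
  [0.5,-1,0,0,0],
])

```text
time_s: 19.48
tcp_pos: [0.5771, -0.0887, 0.2068]
eef_rot: [3.142, -0.0, 1.615]
force: [-0.9, 4.5, 4.5]
opening: 0.0428
```

Call:
jog_arm([
  [0.5,-0.5,0,0,0],
  [0.5,-1,0,0,0],
])

```text
time_s: 19.65
tcp_pos: [0.5772, -0.0897, 0.2068]
eef_rot: [3.141, -0.0, 1.615]
force: [-0.1, 6.0, 4.3]
opening: 0.0425
```

Call:
jog_arm([
  [0.5,-0.5,0,0,0],
  [0.5,-0.5,0,0,0],
])

```text
time_s: 19.82
tcp_pos: [0.5772, -0.0901, 0.2068]
eef_rot: [3.142, -0.0, 1.615]
force: [-1.3, 5.7, 4.0]
opening: 0.043
```

Call:
jog_arm([
  [0.5,-0.5,0,0,0],
  [0.5,-0.5,0,0,0],
])

```text
time_s: 19.98
tcp_pos: [0.5772, -0.0903, 0.2067]
eef_rot: [-3.142, -0.001, 1.615]
force: [-2.2, 8.5, 5.4]
opening: 0.0425
```

Call:
jog_arm([
  [0.5,-0.5,0,0,0],
  [0.5,-0.5,0,0,0],
])

```text
time_s: 20.15
tcp_pos: [0.5772, -0.0904, 0.2067]
eef_rot: [-3.142, -0.001, 1.615]
force: [-2.3, 9.7, 5.2]
opening: 0.0424
```

```bash
python3 t.py t15
```

```text
[-2.35  9.66  5.25] [ 0.5772 -0.0904  0.2067]
```

View pics/t15.png

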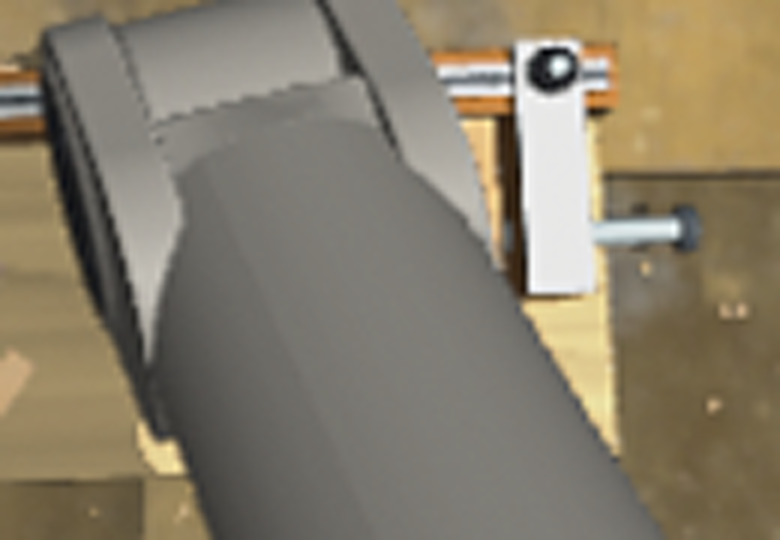

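Call:
jog_arm([
  [0.5,-0.3,0,0,0],
  [0.5,-0.3,0,0,0],
  [0.5,-0.3,0,0,0],
  [0.5,-0.3,0,0,0],
])

```text
time_s: 20.53
tcp_pos: [0.5772, -0.0905, 0.2068]
eef_rot: [-3.142, -0.001, 1.615]
force: [-2.5, 11.6, 6.0]
opening: 0.0428
```

Call:
jog_arm([
  [0.5,-0.2,0,0,0],
  [0.5,-0.2,0,0,0],
  [0.5,-0.2,0,0,0],
  [0.5,-0.2,0,0,0],
])

```text
time_s: 20.87
tcp_pos: [0.5772, -0.0906, 0.2067]
eef_rot: [-3.141, -0.001, 1.616]
force: [-3.1, 10.5, 5.5]
opening: 0.0429
```

```bash
python3 look.py w16; python3 t.py t16
```

```text
20.8667 [ 0.5772 -0.0906  0.2067] [-3.1414e+00 -1.4000e-03  1.6156e+00] [-3.15 10.48  5.54] 0.042876502962265264
cam [ 0.574 -0.012  0.175] [[0.999, 0.045, 0.0], [0.043, -0.951, 0.307], [0.014, -0.306, -0.952]]
[-1.98 11.55  5.02] [ 0.5772 -0.0905  0.2068]
```

View pics/w16.png

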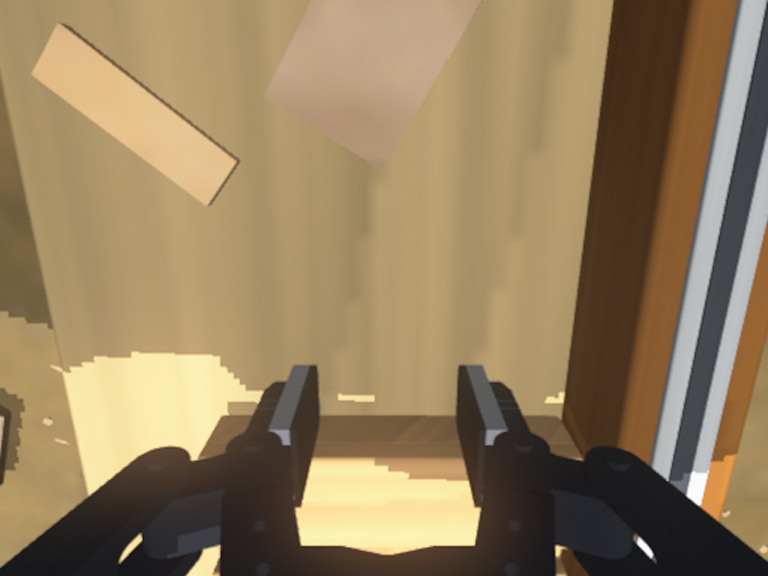

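Call:
jog_arm([
  [0.5,1,0,0,0],
  [0.5,6,0,0,0],
  [0.5,25,0,0,0],
  [0.5,35,0,-10,0],
  [0.5,50,0,-40,0],
  [0.5,70,0,-80,0],
  [0.5,90,0,-120,0],
  [0.5,115,0,-150,0],
  [0.5,140,0,-180,0],
  [0.5,165,0,-200,0],
  [0.5,190,0,-200,0],
  [0.5,220,0,-200,0],
  [0.5,240,0,-200,0],
  [0.5,240,0,-200,0],
  [0.5,240,0,-200,0],
])

```text
time_s: 22.22
tcp_pos: [0.5663, 0.1492, 0.4074]
eef_rot: [3.141, 0.0, 1.617]
force: [-0.5, -0.5, 0.3]
opening: 0.0428
```

```bash
python3 t.py t17; python3 -c "
from h import *
im=vision.read_camera('scene'); cv2.imwrite('pics/s17.png',cv2.resize(im[100:330,150:370,::-1],None,fx=2.6,fy=2.6,interpolation=cv2.INTER_CUBIC))"
```

```text
[-0.48 -0.52  0.35] [0.5663 0.1492 0.4074]
```

View pics/t17.png

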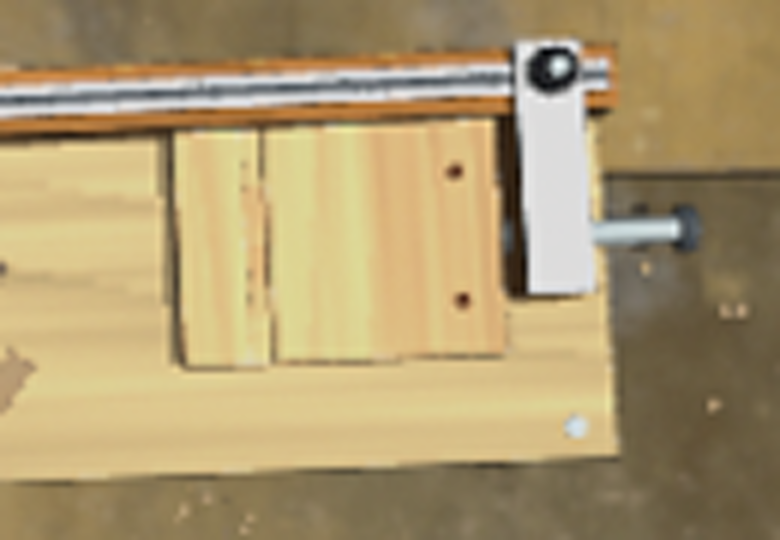

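View pics/s17.png

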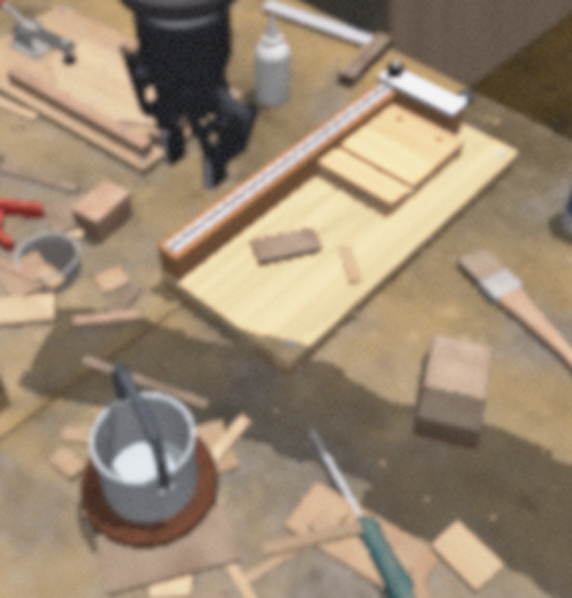

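```bash
python3 - <<'E'
from fit import *
Q=lambda p:np.array(p,float)/6+[270-.42,140-.42]
L=[(.055,.075,.054),(.055,-.075,.054),(-.055,-.075,.054),(-.055,.075,.054)]; p=[(174,131),(496,118),(505,353),(184,367)]
f=lambda x:(proj(ct,W(x,L))-Q(p)).ravel(); o=least_squares(f,[.57,-.17,.04]); print(o.x.round(4),o.fun.round(1))
j=[.5675,-.0875,.0425]; c,s=np.cos(j[2]),np.sin(j[2]); dx,dy=o.x[0]-j[0],o.x[1]-j[1]; print("jig xy",c*dx+s*dy,-s*dx+c*dy,"dyaw",o.x[2]-j[2])
for q in((513,40),(583,40),(527,292),(595,292)): print(ray(ct,Q(q),.081).round(4))
r=vision.trace("top","glue_pot"); print(r[0]["score"],r[0]["at"],ray(ct,r[0]["at"],.12)) if r else None
E
```

```text
[ 0.5817 -0.1777  0.0336] [-0.2 -0.1 -0.2  0.1  0.5  0.2 -0.2 -0.2]
jig xy 0.010378047035849387 -0.0907079269225674 dyaw -0.008917791461781475
[ 0.671  -0.2534  0.081 ]
[ 0.6708 -0.285   0.081 ]
[ 0.5559 -0.2571  0.081 ]
[ 0.5558 -0.2876  0.081 ]
0.96 [139.5, 226.4] [0.45414245 0.32208498 0.12      ]
```

```bash
python3 -c "
from station import hand_in
print(hand_in())"
```

```text
the job is handed in; nothing more can be done
None
```

I moved the pot onto its stand, slid the panel home against the fence and the stop screw, backed the arm clear and handed the job in at about 22 s. The system gave no verdict.

- **Pot:** I lifted it by the handle and set it down upright. My estimates of its centre and the stand's agree to about 10 mm, within the 25 mm limit.
- **Panel against the fence:** It sits at x ≈ 10.4 mm on the board, against 10 mm when flush. My corner fit put it 0.009 rad off square, while its edges look parallel to the fence in the top picture. Both are inside the 0.025 rad limit.
- **Panel on the screw:** The fingers stalled at about 11.5 N at the wrist. Creeping along the board had taken about 4–6 N, so I estimate 6 N or more on the screw. That force was not measured directly.
- **Distance to the stop:** My picture estimate was about 93 mm, and the limits are 91.5 to 127 mm. With the panel on the screw, the given sizes put it at 94 mm or more.
- **Length stop:** It had not moved visibly between pictures taken before and after the push.
- **Bystanders:** The arm did not go near any of them.

The wrist and top cameras disagreed by about 5 mm on where the pot first stood. I corrected for that while carrying it.

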